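# Salt out of the blocked pull-out basket

### The job

The salt shaker is in the pull-out basket of the wire organiser, and a jam jar, a spice jar and a garlic bulb stand in the basket's way: first set all three aside on the chopping board, then pull the basket out and stand the salt shaker in the empty well of the wooden stand, beside the pepper. Then push the basket fully home, and only after that put the jam jar, the spice jar and the garlic each back on the very spot where it stood at the start. Keep the jars and the shaker upright, and leave the pepper in its well.

Things in the scene. Friction and masses are not known exactly. Their poses are not given: they have to be found in the camera images.
- basket (a joint): how far the basket of the wire organiser is pulled out, m: 0 fully home, 0.14 at its stop. It slides level on runners against about 1.5 N of friction and stays where it is left. Basket: 180 mm wide, 246 mm long, floor 16 mm above the worktop, side walls up to 55 mm; a tin and a spice jar stand in its rear half and stay there.
- organizer: fixed black wire frame round the basket, 216 mm wide (y), 240 mm deep (x); origin at the centre of its underside, x points to its back, the basket comes out along -x. A fixed wire shelf covers the basket: top 164 mm above the worktop, side rails to 193 mm, a tea box on its rear half; its front edge is 58 mm behind the knob point when the basket is home.
- basket_knob (a point): middle of the round head (26 mm across) of the wooden knob on the basket's front board, 46 mm above the worktop; moves with the basket, axes as the organiser's. The head reaches 12 mm in front of the point, tapers to a thin neck 6 to 14 mm behind it; the board's face is 30 mm behind the point. Front board: 192 mm wide, 10 mm thick, from 9 to 58 mm above the worktop.
- jam_center (a point): jam jar, round glass jar of red jam with a white lid, 69 mm across, 99 mm high, about 0.4 kg; the point is at its centre, half-way up (z axis = its upright axis). Stands in front of the basket.
- spice_center (a point): spice jar with a brown cap, round, 41 mm across, 105 mm high; point at its centre, half-way up (z axis = its upright axis). Stands in front of the basket.
- garlic_center (a point): garlic bulb, whitish, 55 mm across, 54 mm high with its thin tip; point at its centre, 27 mm above its underside. Lies in front of the basket.
- salt_center (a point): salt shaker, glass with a grey domed top, round, 44 mm across (34 mm at the top 16 mm), 90 mm high; point at its centre, half-way up (z axis = its upright axis). At the start it stands on the basket's floor, 72 to 82 mm behind the knob point and within 15 mm of the basket's middle line, under the wire shelf.
- stand_well (a point): centre of the floor of the empty well in the wooden salt-and-pepper stand: a fixed block 80 mm (x) by 164 mm (y), 30 mm high, with two round wells 58 mm across and 16 mm deep, 82 mm apart along the point's y axis; the pepper jar stands in the other well, on the +y side. The floor is 14 mm above the worktop.
- pepper_center (a point): pepper jar with a black cap, round, 41 mm across, 105 mm high, standing in the other well of the stand; point at its centre, half-way up. Stays where it is.
- board: brown wooden chopping board, empty, fixed, 210 mm (its x axis) by 300 mm (its y axis), 22 mm thick; the origin is the centre of its underside. The long side runs about along the worktop's front edge.

How it is judged:
By the outcome, as a careful person would: the job done as asked, in the order asked, and still so for the second after the job is handed in, with the robot touching nothing.
It also fails if it takes over 134 s, if anything falls off the work surface, if the arm or the gripper's body presses on something with over 40 N, if the wrist force passes 120 N, or if a joint passes its speed limit or range.

### The arm

A 6-joint arm with a two-finger parallel gripper is mounted at the origin on a cart in front of the work surface, level with it; the furniture and walls round the work are solid. World frame = base frame: x ahead of the robot, y to its left, z up, the work surface at z = 0. Lengths are in mm, angles in rad, forces in N, time in s.
With the tool pointing down it reaches from about 275 to 750 mm from the base axis. Payload 10.2 kg.
Tool frame: the origin (TCP) lies between the finger pads; the fingertips stand 11 mm ahead of it and the grasp point (between the pads) lies 8 mm behind it; z points along the fingers, y is the line along which they close (so a half turn about z gives the same grasp; the last joint's range is limited). The gripper opens to 85 mm and grips with 20 to 120 N. Pads are 22 mm wide; open, the fingers measure 114 mm over their backs; the gripper's body (76 mm by 85 mm) begins 54 mm behind the grasp point. The pads swing forward as they close: fully open they stand 13 mm farther back than shut.
Start: joints at [-1.445, 0.313, 1.498, -0, 1.331, -0.223], TCP at [179.417, -493.397, 208.094] pointing down, gripper open.
Joint ranges: [-2.94, 2.94], [-0.97, 2.17], [0.19, 2.56], [-1.23, 4.37], [0.02, 3.11], [-2.88, 2.88]. Speed limits (rad/s): [2.39, 2.39, 3.01, 3.14, 3.14, 3.14].

### API

Orientations are given as a unit quaternion [w, x, y, z].
In Python, from rig import sense, eyes, finish_job gives the robot as it stands.
- The arm moves only by the shell command python3 -m jog 'ROWS' [FORCE]. ROWS is JSON, a list of rows, each a list of 7 numbers: the shift along the tool's x, y, z in m, then the turn, a rotation vector about the tool's x, y, z in rad, then the finger opening in m, from 0 to 0.0854. In form: [[dx, dy, dz, rx, ry, rz, gripper], ...]. A call has 1 to 5 rows; each row shifts and turns the commanded pose from where the row before left it, along the tool's axes as they then stand; what a row does not reach is not made up. A row lasts 1/10 s, in which the tool goes at most 50 mm and 8.59 degrees, less where a joint would pass 70% of its speed; a pose out of reach is approached as far as the arm can. A call is refused whole if a number of a shift passes 0.05 or a number of a turn 0.15, either way. A call with a gripper value outside its range is refused whole. The fingers move at their own pace and stop on an object; FORCE is the grip in N (left out, the last holds). Time passes only in rows, so rows that do not move let the fingers close. It gives the time, the measured TCP pose, the force, the opening and the grip force at its end, in the units of the state.
- sense(): the state, without advancing time (a new reading comes with each control period).
- eyes.capture(name): name is "scene" or "top" or "wrist"; returns the picture (384x512x3 uint8, red, green, blue); there is no depth.
- eyes.calibration(name): a dict with "fx", "fy", "cx", "cy" (pixels), "cam_to_world" (4x4, takes a point from camera to world coordinates); the wrist camera has in their place "mount" (4x4, takes a point from camera to tool coordinates, whose origin is the TCP and whose axes are the flange's). Camera axes: x right, y down, z forward; pixel columns grow to the right and rows downward; lengths in mm; the calibration is good to about 2 mm. The wrist camera is an equidistant fisheye: a pixel r from the principal point sees the ray r / f radians off the axis. A picture is of the moment at which its call begins: read the wrist's pose just before it. calibration takes no time and is no camera call.
- finish_job(): hands the job in; it is judged then, once.
The state is a dict: "time_s": time; "joints": joint angles; "dq": joint speeds; "tau": joint torques, N m; "eef_pos": TCP position; "ee_rot": TCP orientation; "force": force on the tool from outside, world axes, zero at the start; "wrist_torque": the same for the moment, N m; "grip_width": opening from 0.0 (shut) to 1.0 (fully open); "grip_force": force on a finger pad.
Only numpy, scipy, OpenCV 4.12 (cv2) and the standard library are available. Lean on these libraries where they do the work, as an engineer would, in place of code of your own. Each camera call takes 0.05 s, during which the arm holds its last target. There are 200 camera calls.

## Working session

There is one attempt and no reset: what is moved stays moved. The work goes in short steps, Python scripts to look and compute and a shell command to move; the robot and the scene stay as the last step left them, time stands still between calls to the robot, and variables do not carry over. Pictures are saved under pics/ and viewed, at most 14 in all, crops included, and the job is handed in when it is done.

```bash
ls; mkdir -p pics; python3 - <<'E'
from rig import sense, eyes
import cv2, numpy as np
s=sense(); print({k:np.round(v,3).tolist() for k,v in s.items()})
for n in("scene","top"):
    im=eyes.capture(n); cv2.imwrite(f"pics/{n}0.png",cv2.resize(im[:,:,::-1],(800,600),interpolation=cv2.INTER_CUBIC))
    np.save(f"pics/{n}0.npy",im)
for n in("scene","top","wrist"):
    c=eyes.calibration(n); print(n,{k:np.round(v,3).tolist() for k,v in c.items()})
E
```

```text
pics
{'time_s': 0.0, 'joints': [-1.445, 0.313, 1.498, -0.0, 1.331, -0.223], 'dq': [-0.001, 0.001, 0.001, -0.0, -0.001, -0.001], 'tau': [-0.001, -41.227, -25.974, -0.0, 0.004, 0.0], 'eef_pos': [179.375, -493.097, 207.546], 'ee_rot': [-0.001, 0.985, 0.173, 0.0], 'force': [-0.804, -0.335, 1.35], 'wrist_torque': [0.055, -0.021, -0.011], 'grip_force': 0.0, 'grip_width': 1.0}
scene {'fx': 371.394, 'fy': 371.394, 'cx': 259.551, 'cy': 190.528, 'cam_to_world': [[-0.884, -0.345, 0.315, 215.965], [-0.467, 0.639, -0.611, 702.436], [0.01, -0.687, -0.726, 867.103], [0.0, 0.0, 0.0, 1.0]]}
top {'fx': 467.931, 'fy': 467.931, 'cx': 255.995, 'cy': 190.365, 'cam_to_world': [[0.009, -0.992, 0.125, 433.426], [-1.0, -0.006, 0.028, -4.013], [-0.027, -0.125, -0.992, 1366.064], [0.0, 0.0, 0.0, 1.0]]}
wrist {'fx': 297.319, 'fy': 297.319, 'cx': 258.728, 'cy': 195.149, 'mount': [[0.001, -0.956, -0.292, 74.688], [1.0, 0.001, 0.001, -1.177], [-0.0, -0.292, 0.956, -166.179], [0.0, 0.0, 0.0, 1.0]]}
```

View pics/top0.png

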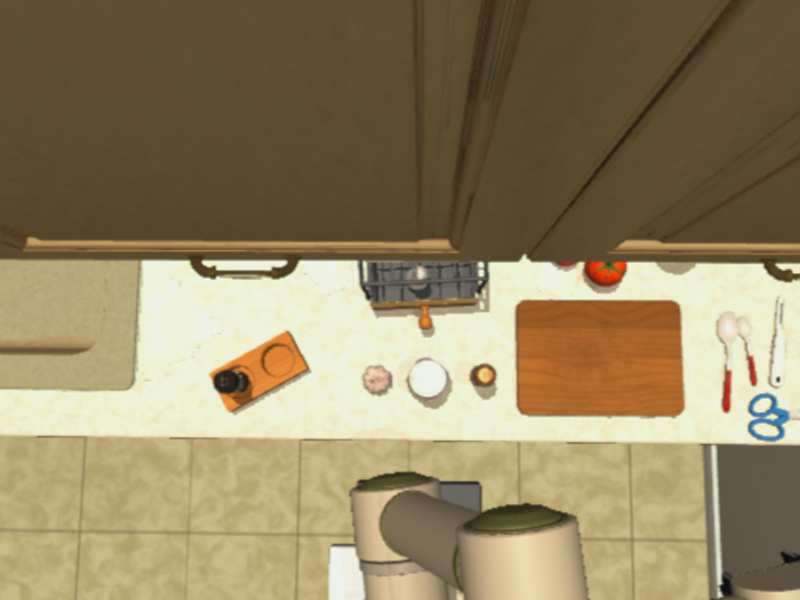

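View pics/scene0.png

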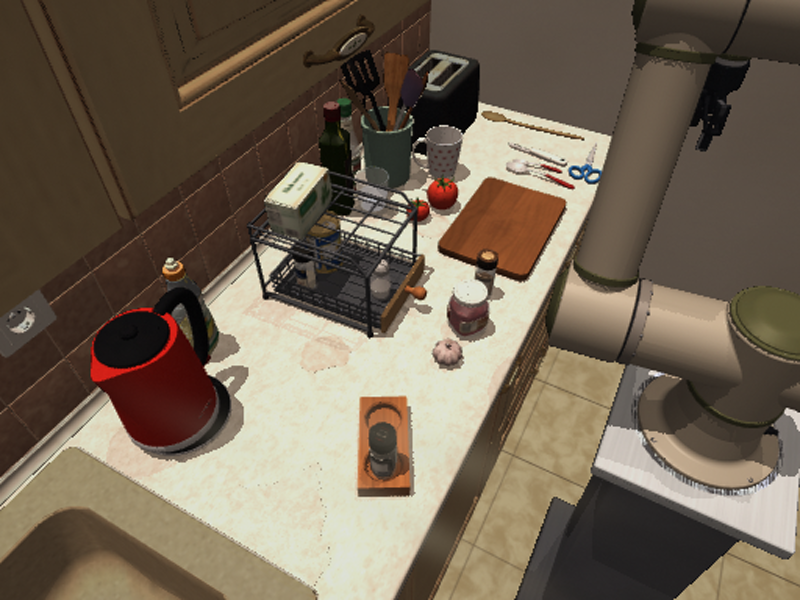

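The top view shows, in 800 px coordinates: garlic (377,379), jam (429,379), spice (484,376), knob (425,320), empty well (279,360), pepper (231,381), and the board from (517,300) to (683,415). I'll take an enlarged crop.

```bash
python3 - <<'E'
import cv2,numpy as np
im=np.load("pics/top0.npy")[:,:,::-1]
c=im[160:272,130:330]; cv2.imwrite("pics/topc.png",cv2.resize(c,(800,448),interpolation=cv2.INTER_CUBIC))
im=np.load("pics/scene0.npy")[:,:,::-1]
c=im[150:240,220:340]; cv2.imwrite("pics/scenec.png",cv2.resize(c,(800,600),interpolation=cv2.INTER_CUBIC))
E
```

```text
(no output)
```

View pics/topc.png

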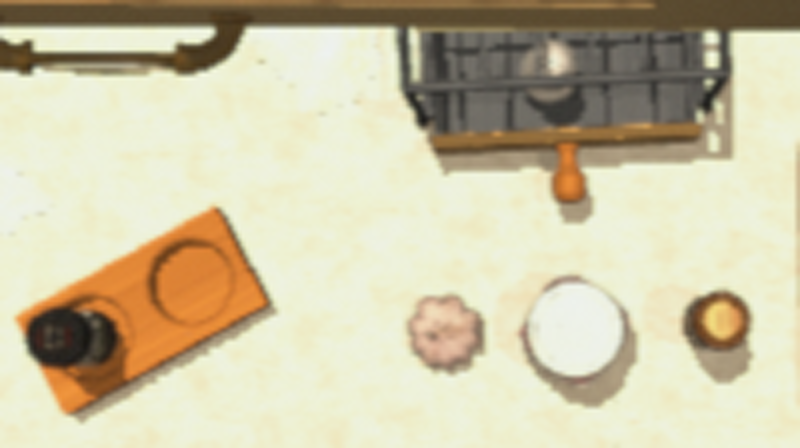

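View pics/scenec.png

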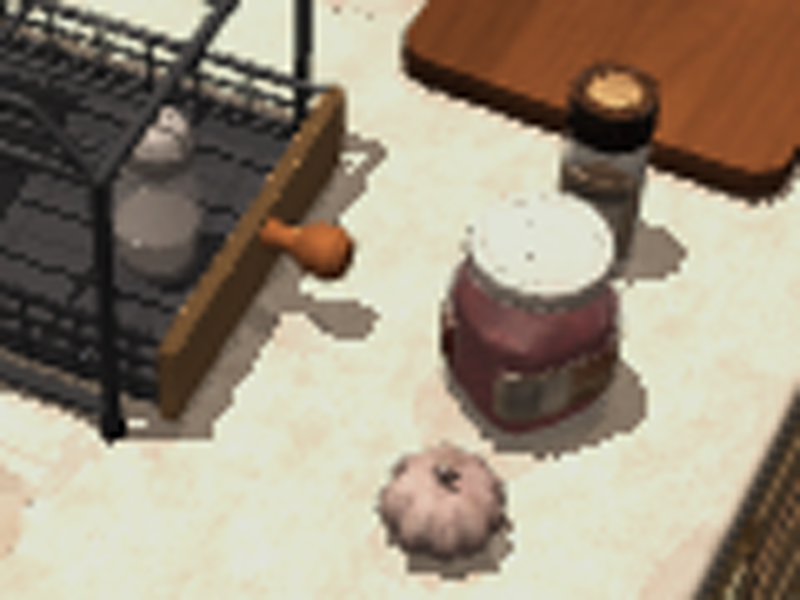

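```bash
cat > h.py <<'E'
import numpy as np, cv2
from scipy.spatial.transform import Rotation as R
from rig import sense, eyes
def pix(name,u,v,z):
    c=eyes.calibration(name); T=np.array(c["cam_to_world"])
    d=T[:3,:3]@[(u-c["cx"])/c["fx"],(v-c["cy"])/c["fy"],1]; o=T[:3,3]
    return np.round((o+d*(z-o[2])/d[2])[:2],1)
def pose():
    s=sense(); q=s["ee_rot"]; return np.array(s["eef_pos"]),R.from_quat([q[1],q[2],q[3],q[0]])
def wpix(u,v,z):
    "wrist fisheye pixel to world at height z (current pose)"
    c=eyes.calibration("wrist"); M=np.array(c["mount"]); p,r=pose()
    a=np.array([(u-c["cx"])/c["fx"],(v-c["cy"])/c["fy"]]); t=np.hypot(*a)
    d=np.array([*(a/t*np.sin(t)),np.cos(t)]); d=r.apply(M[:3,:3]@d); o=p+r.apply(M[:3,3])
    return np.round((o+d*(z-o[2])/d[2])[:2],1)
def to(x,y,z,yaw=None):
    """shift in tool axes (m) to reach TCP x,y,z; yaw=desired angle of the tool y axis in world (mod pi)"""
    p,r=pose(); print("t",round(sense()["time_s"],2),"p",p.round(1),"toolx",r.as_matrix()[:,0].round(3),"toolz",r.as_matrix()[:,2].round(3))
    print("tool shift mm",(r.inv().apply(np.array([x,y,z])-p)).round(1))
    if yaw is not None:
        ty=r.as_matrix()[:,1]; a=np.arctan2(ty[1],ty[0]); d=(yaw-a+np.pi/2)%np.pi-np.pi/2
        print("cur yaw",a.round(3),"rz tool",-d.round(3), "j6",np.round(sense()["joints"][5],2))
E
python3 - <<'E'
from h import *
t=lambda x,y,z:pix("top",130+x/4-.375,160+y/4-.375,z)
s=lambda x,y,z:pix("scene",220+x/6.667-.43,150+y/6.667-.43,z)
print("jam",t(576,329,99),s(542,247,99)); print("spice",t(721,321,105),s(613,92,105))
print("garlic",t(446,332,30),s(443,502,30)); print("knob",t(568,186,46),s(328,250,46))
print("well",t(192,282,30),"pepper",t(57,337,119)); print("stand",[t(a,b,30).tolist() for a,b in((216,207),(270,300),(72,413),(17,318))])
print("fboard",t(432,142,58),t(700,130,58)); print("salt top",t(556,55,106), s(170,120,106))
print("board",[pix("top",a/1.5625,b/1.5625,22).tolist() for a,b in((517,300),(680,300),(683,415),(517,415))])
E
```

```text
jam [453.4 -17.1] [451.5 -14.1]
spice [ 459.5 -113.8] [ 460.4 -114.5]
garlic [451.5  74.5] [449.3  81.6]
knob [554.7 -11.5] [553.9 -14.9]
well [485.5 256.9] pepper [444.7 328.8]
stand [[539.3, 241.2], [473.1, 200.6], [392.0, 339.7], [458.7, 381.9]]
fboard [584.1  84.5] [ 593.7 -103.9]
salt top [638.7  -2.5] [628.4  -1.2]
board [[599.0, -182.1], [600.7, -479.8], [392.4, -477.2], [389.4, -179.9]]
```

```bash
python3 -m jog '[[0,0,0,0,0,-0.15,0.085],[0,0,0,0,0,-0.15,0.085],[0,0,0,0,0,-0.15,0.085],[0,0,0,0,0,-0.15,0.085],[0,0,0,0,0,-0.15,0.085]]' 30
python3 -m jog '[[0,0,0,0,0,-0.15,0.085],[0,0,0,0,0,-0.15,0.085],[0,0,0,0,0,-0.15,0.085],[0,0,0,0,0,-0.022,0.085],[0.02,0.01,0,0,0,0,0.085]]'
python3 -m jog '[[0.04,0.024,0,0,0,0,0.085],[0.042,0.024,0,0,0,0,0.085],[0.042,0.024,0,0,0,0,0.085],[0.042,0.024,0,0,0,0,0.085],[0.042,0.024,0,0,0,0,0.085]]'
python3 -m jog '[[0.042,0.024,0,0,0,0,0.085],[0.042,0.024,0,0,0,0,0.085],[0.042,0.024,0,0,0,0,0.085],[0.042,0.024,0,0,0,0,0.085],[0.042,0.024,0,0,0,0,0.085]]'
python3 -m jog '[[0,0,0,0,0,0,0.085],[0,0,0,0,0,0,0.085]]'
python3 - <<'E'
from h import *
to(450,-15,200,0); im=eyes.capture("wrist"); np.save("pics/w1.npy",im); cv2.imwrite("pics/w1.png",cv2.resize(im[:,:,::-1],(800,600),interpolation=cv2.INTER_CUBIC))
E
```

```text
time_s: 0.6
eef_pos: [179.4, -493.2, 207.8]
ee_rot: [-0.0, 0.851, 0.525, 0.0]
force: [-0.2, -0.4, -0.6]
grip_width: 0.993
grip_force: 0.0
time_s: 1.1
eef_pos: [188.7, -474.2, 207.5]
ee_rot: [-0.0, 0.709, 0.705, 0.0]
force: [0.6, -0.2, 0.2]
grip_width: 0.995
grip_force: 0.0
time_s: 1.6
eef_pos: [309.9, -263.6, 208.1]
ee_rot: [0.0, 0.709, 0.706, 0.0]
force: [0.5, -0.7, 0.5]
grip_width: 0.995
grip_force: 0.0
time_s: 2.1
eef_pos: [430.0, -53.4, 208.2]
ee_rot: [0.0, 0.708, 0.706, 0.0]
force: [1.1, -1.6, 0.1]
grip_width: 0.996
grip_force: 0.0
time_s: 2.3
eef_pos: [429.4, -54.7, 207.9]
ee_rot: [-0.0, 0.707, 0.707, -0.0]
force: [-0.3, 0.5, -1.3]
grip_width: 0.995
grip_force: 0.0
t 2.3 p [429.4 -54.7 207.9] toolx [-0.  1.  0.] toolz [-0.001  0.    -1.   ]
tool shift mm [39.7 20.6  7.8]
cur yaw 0.0 rz tool 0.0 j6 -0.4
```

View pics/w1.png

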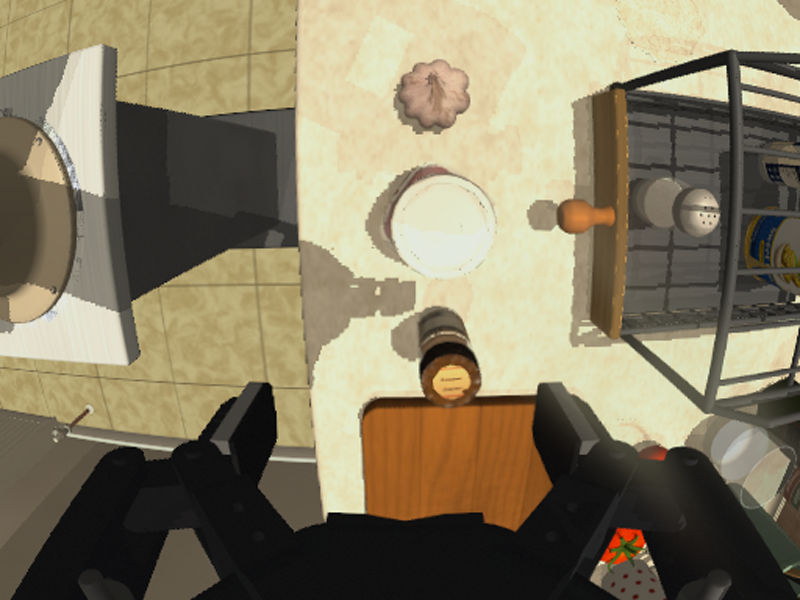

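The wrist view shows jam lid (443,226), spice cap (451,382), garlic (434,95), knob head (575,216), and salt top (700,212) with base (655,203).

```bash
python3 - <<'E'
from h import *
k=1.5625
for n,u,v,z in(("jam",443,226,99),("spice",451,381,105),("garlic",434,95,30),("garlictip",432,79,54),("knob",575,216,46),("salt top",701,212,104),("fboard a",622,90,58),("fb b",624,338,58)):
    print(n,wpix(u/k-.2,v/k-.2,z))
E
```

```text
jam [451.8 -14.8]
spice [ 458.9 -113.4]
garlic [450.3  74.2]
garlictip [447.5  81.8]
knob [554.7 -11.5]
salt top [627.5   2.7]
fboard a [584.8  84.6]
fb b [ 602.1 -103.7]
```

```bash
python3 -m jog '[[-0.029,0.015,0,0,0,0,0.085],[-0.03,0.015,0,0,0,0,0.085],[0,0,0.04,0,0,0,0.085],[0,0,0.05,0,0,0,0.085],[0,0,0.044,0,0,0,0.085]]' 40
python3 -m jog '[[0,0,0.02,0,0,0,0.085],[0,0,0,0,0,0,0.085],[0,0,0,0,0,0,0.03],[0,0,0,0,0,0,0.03],[0,0,0,0,0,0,0.03]]' 40
python3 -m jog '[[0,0,0,0,0,0,0.03],[0,0,0,0,0,0,0.03],[0,0,0,0,0,0,0.03]]' 40
```

```text
time_s: 2.85
eef_pos: [458.3, -116.1, 72.3]
ee_rot: [0.0, 0.709, 0.705, -0.0]
force: [1.0, -1.3, -0.2]
grip_width: 0.992
grip_force: 0.0
time_s: 3.35
eef_pos: [460.0, -115.0, 55.4]
ee_rot: [0.001, 0.707, 0.707, 0.0]
force: [-0.3, 0.3, 0.0]
grip_width: 0.511
grip_force: 0.0
time_s: 3.65
eef_pos: [460.0, -114.9, 55.5]
ee_rot: [0.001, 0.707, 0.707, 0.0]
force: [-2.4, -0.5, 7.5]
grip_width: 0.463
grip_force: 39.9
```

```bash
python3 -m jog '[[0,0,-0.02,0,0,0,0.03],[0,0,-0.04,0,0,0,0.03],[-0.025,0,0,0,0,0,0.03],[-0.04,0,0,0,0,0,0.03],[-0.045,0,0,0,0,0,0.03]]'
python3 -m jog '[[-0.045,0,0,0,0,0,0.03],[-0.045,0,0,0,0,0,0.03],[-0.045,0,0,0,0,0,0.03],[-0.03,0,0,0,0,0,0.03],[-0.01,0,0,0,0,0,0.03]]'
python3 -m jog '[[0,0,0.02,0,0,0,0.03],[0,0,0.01,0,0,0,0.03],[0,0,0,0,0,0,0.03]]'
```

```text
time_s: 4.15
eef_pos: [459.6, -225.2, 115.2]
ee_rot: [0.001, 0.707, 0.708, 0.0]
force: [0.8, 0.1, -1.4]
grip_width: 0.463
grip_force: 41.0
time_s: 4.65
eef_pos: [458.8, -402.1, 114.3]
ee_rot: [0.001, 0.708, 0.706, -0.0]
force: [-0.2, 0.4, -1.3]
grip_width: 0.461
grip_force: 40.9
time_s: 4.95
eef_pos: [459.1, -397.9, 82.9]
ee_rot: [-0.002, 0.707, 0.707, 0.0]
force: [-0.1, 1.0, -1.0]
grip_width: 0.462
grip_force: 41.0
```

```bash
python3 -m jog '[[0,0,0.004,0,0,0,0.03],[0,0,0.0015,0,0,0,0.03],[0,0,0,0,0,0,0.03]]'
python3 -m jog '[[0,0,0,0,0,0,0.085],[0,0,0,0,0,0,0.085],[0,0,0,0,0,0,0.085],[0,0,0,0,0,0,0.085],[0,0,-0.03,0,0,0,0.085]]'
python3 -m jog '[[0,0,-0.045,0,0,0,0.085],[0.02,0,-0.04,0,0,0,0.085],[0.04,0,0,0,0,0,0.085],[0.045,0,0,0,0,0,0.085],[0.045,0,0,0,0,0,0.085]]'
python3 -m jog '[[0.045,0,0,0,0,0,0.085],[0.045,0,0,0,0,0,0.085],[0.045,0,0,0,0,0,0.085],[0.045,0,0,0,0,0,0.085],[0.03,-0.005,0,0,0,0,0.085]]'
python3 -m jog '[[0.02,-0.002,0,0,0,0,0.085],[0,0,0,0,0,0,0.085],[0,0,0,0,0,0,0.085]]'
```

```text
time_s: 5.25
eef_pos: [459.6, -399.3, 78.9]
ee_rot: [0.0, 0.707, 0.707, -0.0]
force: [0.2, 0.6, -0.5]
grip_width: 0.467
grip_force: 41.0
time_s: 5.75
eef_pos: [458.1, -397.9, 105.5]
ee_rot: [-0.004, 0.707, 0.707, 0.0]
force: [-0.1, 0.0, 1.2]
grip_width: 0.998
grip_force: 0.0
time_s: 6.25
eef_pos: [459.1, -247.9, 193.8]
ee_rot: [0.0, 0.707, 0.707, 0.0]
force: [1.4, 0.3, -1.1]
grip_width: 0.993
grip_force: 0.0
time_s: 6.75
eef_pos: [454.2, -37.0, 193.9]
ee_rot: [0.0, 0.707, 0.708, 0.0]
force: [0.0, 0.1, 0.7]
grip_width: 0.998
grip_force: 0.0
time_s: 7.05
eef_pos: [452.6, -19.7, 193.8]
ee_rot: [0.0, 0.707, 0.707, 0.0]
force: [0.8, -0.7, -0.0]
grip_width: 0.998
grip_force: 0.0
```

```bash
python3 -m jog '[[0.0045,0,0.03,0,0,0,0.085],[0,0,0.04,0,0,0,0.085],[0,0,0.04,0,0,0,0.085],[0,0,0.02,0,0,0,0.085],[0,0,0.01,0,0,0,0.085]]' 50
python3 -m jog '[[0,0,0,0,0,0,0.085],[0,0,0,0,0,0,0.06],[0,0,0,0,0,0,0.06],[0,0,0,0,0,0,0.06],[0,0,0,0,0,0,0.06]]'
```

```text
time_s: 7.55
eef_pos: [451.7, -15.8, 51.9]
ee_rot: [-0.001, 0.708, 0.707, -0.001]
force: [0.2, 0.1, 0.2]
grip_width: 0.998
grip_force: 0.0
time_s: 8.05
eef_pos: [453.0, -15.4, 55.2]
ee_rot: [0.001, 0.707, 0.707, 0.0]
force: [-3.7, -1.0, 7.4]
grip_width: 0.738
grip_force: 53.9
```

```bash
python3 -m jog '[[0,0,0,0,0,0,0.06],[0,0,-0.02,0,0,0,0.06],[0,0,-0.035,0,0,0,0.06],[-0.025,0,0,0,0,0,0.06],[-0.04,0,0,0,0,0,0.06]]'
python3 -m jog '[[-0.045,0,0,0,0,0,0.06],[-0.045,0,0,0,0,0,0.06],[-0.045,0,0,0,0,0,0.06],[-0.045,0,0,0,0,0,0.06],[-0.03,0,0,0,0,0,0.06]]'
python3 -m jog '[[-0.02,0,0,0,0,0,0.06],[0,0,0.02,0,0,0,0.06],[0,0,0.008,0,0,0,0.06],[0,0,0,0,0,0,0.06]]'
```

```text
time_s: 8.55
eef_pos: [453.0, -79.7, 110.3]
ee_rot: [0.001, 0.706, 0.708, 0.001]
force: [1.8, 0.4, -3.4]
grip_width: 0.737
grip_force: 57.6
time_s: 9.05
eef_pos: [452.1, -292.9, 109.4]
ee_rot: [0.001, 0.708, 0.707, -0.0]
force: [0.8, 0.9, -3.0]
grip_width: 0.74
grip_force: 57.6
time_s: 9.45
eef_pos: [451.9, -309.1, 79.9]
ee_rot: [-0.001, 0.707, 0.707, 0.0]
force: [-0.8, 0.8, -2.2]
grip_width: 0.735
grip_force: 57.5
```

```bash
python3 -m jog '[[0,0,0.0025,0,0,0,0.06],[0,0,0,0,0,0,0.06],[0,0,0,0,0,0,0.085],[0,0,0,0,0,0,0.085],[0,0,0,0,0,0,0.085]]'
python3 -m jog '[[0,0,-0.03,0,0,0,0.085],[0,0,-0.045,0,0,0,0.085],[0.02,0,-0.04,0,0,0,0.085],[0.04,0,0,0,0,0,0.085],[0.045,0,0,0,0,0,0.085]]'
python3 -m jog '[[0.045,0,0,0,0,0,0.085],[0.045,0,0,0,0,0,0.085],[0.045,0,0,0,0,0,0.085],[0.035,0,0,0,0,0,0.085],[0.02,0,0,0,0,0,0.085]]'
python3 -m jog '[[0,0,0,0,0,0,0.085],[0,0,0,0,0,0,0.085]]'
python3 - <<'E'
from h import *
to(450.5,76,20,0); im=eyes.capture("wrist"); np.save("pics/w2.npy",im); cv2.imwrite("pics/w2.png",cv2.resize(im[:,:,::-1],(800,600),interpolation=cv2.INTER_CUBIC))
E
```

```text
time_s: 9.95
eef_pos: [452.7, -310.1, 78.7]
ee_rot: [0.001, 0.707, 0.707, -0.0]
force: [-1.0, 0.9, 0.1]
grip_width: 0.995
grip_force: 0.0
time_s: 10.45
eef_pos: [452.6, -204.5, 194.3]
ee_rot: [0.001, 0.708, 0.707, 0.0]
force: [0.5, 0.2, -0.4]
grip_width: 0.991
grip_force: 0.0
time_s: 10.95
eef_pos: [452.2, -12.6, 193.6]
ee_rot: [0.0, 0.706, 0.708, 0.0]
force: [-0.4, -0.0, -1.0]
grip_width: 0.998
grip_force: 0.0
time_s: 11.15
eef_pos: [452.6, -15.2, 193.4]
ee_rot: [0.0, 0.707, 0.707, 0.0]
force: [-0.3, -0.3, -0.9]
grip_width: 0.996
grip_force: 0.0
t 11.15 p [452.6 -15.2 193.4] toolx [-0.001  1.    -0.   ] toolz [ 0.001 -0.    -1.   ]
tool shift mm [ 91.3  -2.1 173.3]
cur yaw 0.001 rz tool 0.001 j6 -0.29
```

View pics/w2.png

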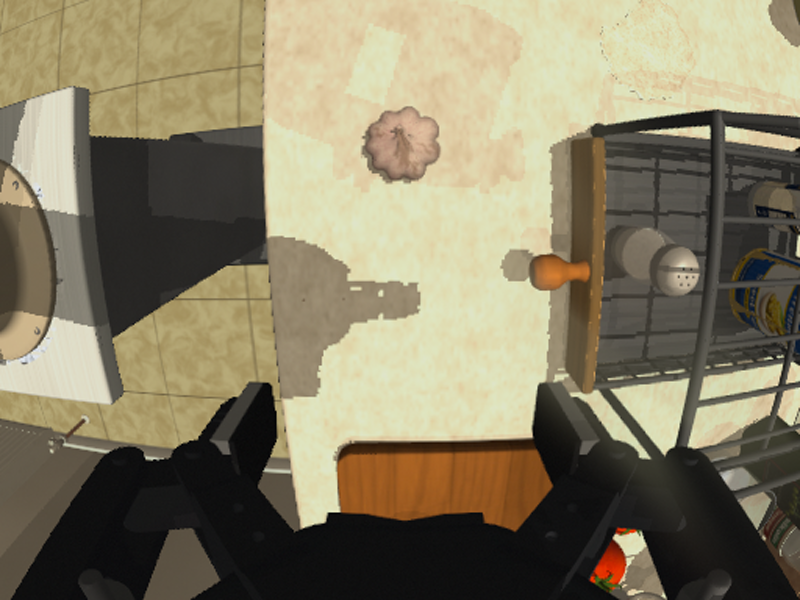

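The garlic is at (402,144), the knob head at (547,271), and the salt dome at (675,270).

```bash
python3 - <<'E'
from h import *
k=1.5625
for n,u,v,z in(("garlic",402,144,27),("knob",547,271,46),("salt top",675,268,104),("fboard a",604,139,58),("fb b",593,391,58)):
    print(n,wpix(u/k-.2,v/k-.2,z))
E
```

```text
garlic [450.7  76.7]
knob [554.1 -10.3]
salt top [624.1   6.7]
fboard a [587.4  85.5]
fb b [ 598.5 -101.6]
```

```bash
python3 -m jog '[[0.03,-0.002,0.02,0,0,0,0.085],[0.04,0,0.03,0,0,0,0.085],[0.022,0,0.04,0,0,0,0.085],[0,0,0.045,0,0,0,0.085],[0,0,0.025,0,0,0,0.085]]' 30
python3 -m jog '[[0,0,0.012,0,0,0,0.085],[0,0,0,0,0,0,0.085],[0,0,0,0,0,0,0.045],[0,0,0,0,0,0,0.045],[0,0,0,0,0,0,0.045]]'
python3 -m jog '[[0,0,0,0,0,0,0.045],[0,0,0,0,0,0,0.045],[0,0,0,0,0,0,0.045]]'
```

```text
time_s: 11.7
eef_pos: [449.2, 76.7, 30.3]
ee_rot: [-0.001, 0.707, 0.707, -0.001]
force: [0.8, -0.7, 0.2]
grip_width: 0.999
grip_force: 0.0
time_s: 12.2
eef_pos: [451.0, 76.8, 21.9]
ee_rot: [0.001, 0.707, 0.707, 0.001]
force: [0.7, 0.5, 0.1]
grip_width: 0.531
grip_force: 0.0
time_s: 12.5
eef_pos: [450.5, 77.1, 21.2]
ee_rot: [0.0, 0.707, 0.707, 0.0]
force: [0.7, 0.4, 0.4]
grip_width: 0.527
grip_force: 0.0
```

```bash
python3 -m jog '[[0,0,0,0,0,0,0.02],[0,0,0,0,0,0,0.02],[0,0,0,0,0,0,0.02]]' 25
```

```text
time_s: 12.8
eef_pos: [450.4, 77.1, 21.1]
ee_rot: [-0.0, 0.707, 0.707, -0.0]
force: [0.2, 0.1, -0.2]
grip_width: 0.234
grip_force: 0.1
```

```bash
python3 -m jog '[[0,0,0,0,0,0,0.02]]'; python3 - <<'E'
from h import *
a=eyes.capture("wrist"); b=eyes.capture("scene")
c=cv2.resize(b[140:290,190:350],(480,450)); d=a[150:384,100:420]
cv2.imwrite("pics/g.png",np.hstack([c,cv2.resize(d,(320,450)) if 0 else cv2.copyMakeBorder(d,0,216,0,0,0)])[:,:,::-1])
E
```

```text
time_s: 12.9
eef_pos: [450.4, 77.1, 21.1]
ee_rot: [-0.0, 0.707, 0.707, -0.0]
force: [-1.5, 0.2, 0.0]
grip_width: 0.234
grip_force: 0.1
```

View pics/g.png

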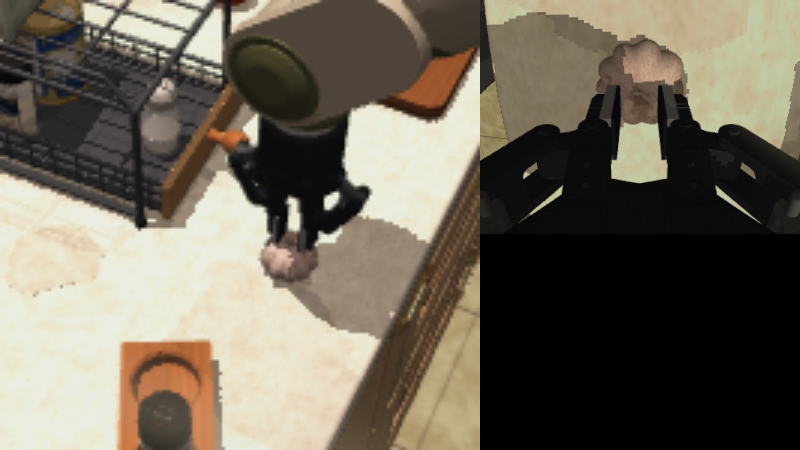

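```bash
python3 -m jog '[[0,0,0,0,0,0,0.085],[0,0,0,0,0,0,0.085],[0,0,0,0,0,0,0.085],[0,0,-0.03,0,0,0,0.085],[-0.03,0,-0.05,0,0,0,0.085]]'
python3 -m jog '[[-0.03,0,-0.04,0,0,0,0.085],[-0.02,0,0,0,0,0,0.085],[0,0,0,0,0,0,0.085],[0,0,0,0,0,0,0.085]]'
python3 - <<'E'
from h import *
to(450.5,77,20,0)
a=eyes.capture("wrist"); b=eyes.capture("scene"); np.save("pics/w3.npy",a)
c=cv2.resize(b[190:270,250:350],(400,320)); d=cv2.resize(a[20:180,200:400],(400,320))
cv2.imwrite("pics/g2.png",np.hstack([c,d])[:,:,::-1])
E
```

```text
time_s: 13.5
eef_pos: [449.0, 52.6, 93.5]
ee_rot: [-0.002, 0.706, 0.708, -0.001]
force: [2.0, -0.6, 1.1]
grip_width: 0.998
grip_force: 0.0
time_s: 13.9
eef_pos: [450.0, 1.7, 133.5]
ee_rot: [-0.001, 0.707, 0.707, -0.0]
force: [0.1, -0.1, 0.8]
grip_width: 0.998
grip_force: 0.0
t 13.9 p [450.    1.7 133.5] toolx [0.001 1.    0.001] toolz [-0.001  0.001 -1.   ]
tool shift mm [ 75.3   0.5 113.6]
cur yaw -0.001 rz tool -0.001 j6 -0.26
```

View pics/g2.png

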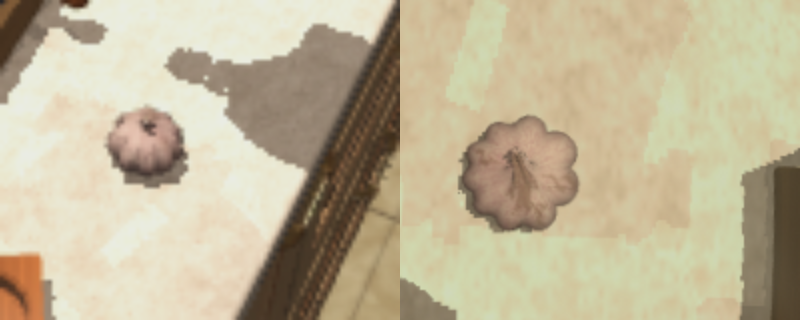

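```bash
python3 - <<'E'
from h import *
for z in(20,27):print(wpix(259.8,107,z))
print(pix("scene",250+146/4-.4,190+142/4-.4,25))
E
```

```text
[450.5  77.9]
[450.5  77.9]
[450.2  78.5]
```

```bash
python3 -m jog '[[0.03,0.0005,0.02,0,0,0,0.085],[0.03,0,0.02,0,0,0,0.085],[0.015,0,0.03,0,0,0,0.085],[0,0,0.03,0,0,0,0.085],[0,0,0.02,0,0,0,0.085]]' 25
python3 -m jog '[[0,0,0,0,0,0,0.085],[0,0,0,0,0,0,0.06],[0,0,0,0,0,0,0.06],[0,0,0,0,0,0,0.06]]' 25
python3 -m jog '[[0,0,0,0,0,0,0.05],[0,0,0,0,0,0,0.05],[0,0,0,0,0,0,0.05]]' 25
python3 -m jog '[[0,0,0,0,0,0,0.035],[0,0,0,0,0,0,0.035],[0,0,0,0,0,0,0.035]]' 25
python3 -c "
from h import *
a=eyes.capture('wrist'); cv2.imwrite('pics/g3.png',cv2.resize(a[150:384,100:420],(640,468))[:,:,::-1])"
```

```text
time_s: 14.5
eef_pos: [449.5, 77.9, 11.7]
ee_rot: [-0.001, 0.706, 0.708, -0.001]
force: [0.4, -0.1, 0.2]
grip_width: 0.996
grip_force: 0.0
time_s: 14.9
eef_pos: [451.5, 76.4, 14.9]
ee_rot: [0.001, 0.707, 0.707, 0.001]
force: [0.1, -0.4, -0.0]
grip_width: 0.697
grip_force: 0.0
time_s: 15.2
eef_pos: [451.0, 76.3, 14.2]
ee_rot: [0.0, 0.707, 0.707, 0.0]
force: [-0.6, -0.1, 0.7]
grip_width: 0.584
grip_force: 0.0
time_s: 15.5
eef_pos: [450.9, 76.4, 14.0]
ee_rot: [0.0, 0.707, 0.707, 0.0]
force: [-0.4, 0.2, -1.3]
grip_width: 0.408
grip_force: 0.0
```

View pics/g3.png

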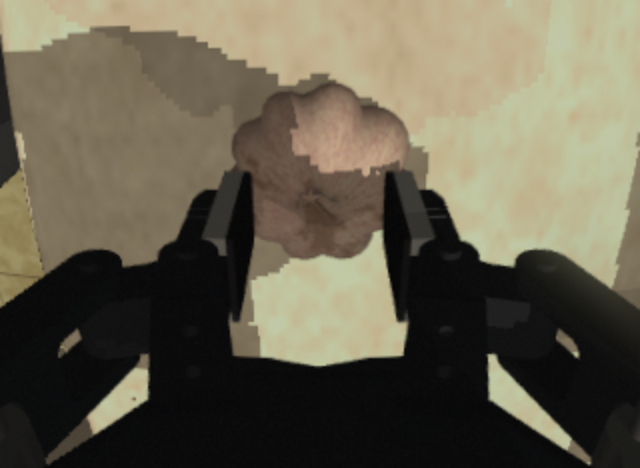

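```bash
python3 -m jog '[[0,0,0,0,0,0,0.06],[0,0,-0.02,0,0,0,0.06],[0,0,-0.04,0,0,0,0.04],[0,0,-0.03,0,0,0,0.04],[0,0,0,0,0,0,0.04]]'
python3 -m jog '[[0,0,0,0,0,0,0.04],[0,0,0,0,0,0,0.04]]'
cat >> h.py <<'E'
def proj(name,P):
    c=eyes.calibration(name); p,r=pose()
    if name=="wrist":
        T=np.eye(4);T[:3,:3]=r.as_matrix();T[:3,3]=p; T=T@np.array(c["mount"])
    else: T=np.array(c["cam_to_world"])
    q=T[:3,:3].T@(np.array(P)-T[:3,3])
    if name=="wrist":
        h=np.hypot(q[0],q[1]); t=np.arctan2(h,q[2]); return c["cx"]+c["fx"]*t*q[0]/h, c["cy"]+c["fy"]*t*q[1]/h
    return c["cx"]+c["fx"]*q[0]/q[2], c["cy"]+c["fy"]*q[1]/q[2]
E
python3 - <<'E'
from h import *
p,r=pose(); W=sense()["grip_width"]*85.4; print(p,W)
out=[]
for n,(x0,y0,x1,y1) in(("scene",(240,140,340,240)),("wrist",(180,150,340,310))):
    im=eyes.capture(n)[:,:,::-1].copy(); k=400/(x1-x0)
    c=cv2.resize(im[y0:y1,x0:x1],(400,400),interpolation=cv2.INTER_CUBIC)
    for yy in(-W/2,W/2):
        for xx in(-11,11):
            for zz,col in((6,(0,0,255)),(-22,(255,0,0))):
                u,v=proj(n,p+r.apply([xx,yy,zz])); cv2.circle(c,(int((u-x0+.5)*k),int((v-y0+.5)*k)),3 if xx>0 else 5,col,-1 if xx>0 else 1)
    out.append(c)
cv2.imwrite("pics/ov.png",np.hstack(out))
E
```

```text
time_s: 16.05
eef_pos: [452.9, 76.3, 107.4]
ee_rot: [0.003, 0.707, 0.707, 0.002]
force: [1.3, 0.7, -0.0]
grip_width: 0.47
grip_force: 0.0
time_s: 16.25
eef_pos: [450.3, 76.4, 102.9]
ee_rot: [-0.001, 0.707, 0.707, -0.001]
force: [-1.0, 0.3, -0.4]
grip_width: 0.467
grip_force: 0.0
[450.27673692  76.42144893 102.94285366] 39.8870941060563
```

View pics/ov.png

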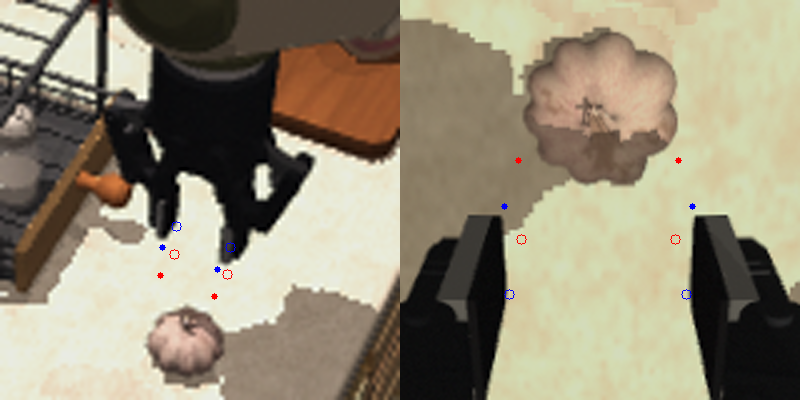

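The fingertips really sit about 22–28 mm higher than the stated tool geometry implies, so both garlic grasps closed above the bulb without touching it. I'll descend further this time and watch the force.

```bash
python3 -m jog '[[0.001,0,0.02,0,0,0,0.08],[0,0,0.035,0,0,0,0.08],[0,0,0.03,0,0,0,0.08],[0,0,0.015,0,0,0,0.08],[0,0,0.006,0,0,0,0.08]]' 25
python3 -m jog '[[0,0,0.005,0,0,0,0.08],[0,0,0,0,0,0,0.08]]' 25
python3 -m jog '[[0,0,0.003,0,0,0,0.04],[0,0,0.0,0,0,0,0.04],[0,0,0,0,0,0,0.04],[0,0,0,0,0,0,0.04]]' 25
```

```text
time_s: 16.85
eef_pos: [449.6, 77.4, -4.0]
ee_rot: [-0.002, 0.707, 0.707, -0.001]
force: [-0.2, 0.7, 0.7]
grip_width: 0.935
grip_force: 0.0
time_s: 17.05
eef_pos: [450.9, 77.4, -7.1]
ee_rot: [-0.0, 0.707, 0.707, -0.0]
force: [1.0, -0.6, -0.0]
grip_width: 0.938
grip_force: 0.0
time_s: 17.45
eef_pos: [451.2, 77.4, -9.4]
ee_rot: [0.0, 0.707, 0.707, 0.0]
force: [-1.3, -0.4, 6.0]
grip_width: 0.575
grip_force: 25.1
```

```bash
python3 -m jog '[[0,0,0,0,0,0,0.075],[0,0,0,0,0,0,0.075],[0,0,0.004,0,0,0,0.075],[0,0,0.004,0,0,0,0.075],[0,0,0,0,0,0,0.075]]' 25
python3 -m jog '[[0,0,0,0,0,0,0.04],[0,0,0.0,0,0,0,0.04],[0,0,0,0,0,0,0.04],[0,0,0,0,0,0,0.04],[0,0,-0.02,0,0,0,0.04]]' 25
python3 -m jog '[[0,0,-0.03,0,0,0,0.04],[-0.02,0,-0.02,0,0,0,0.04],[0,0,0,0,0,0,0.04]]' 25
```

```text
time_s: 17.95
eef_pos: [450.5, 77.4, -18.7]
ee_rot: [-0.001, 0.707, 0.707, -0.0]
force: [0.3, -0.9, -0.7]
grip_width: 0.878
grip_force: 0.0
time_s: 18.45
eef_pos: [449.6, 77.4, 0.7]
ee_rot: [-0.002, 0.707, 0.707, -0.001]
force: [-1.0, 0.5, -0.2]
grip_width: 0.58
grip_force: 25.8
time_s: 18.75
eef_pos: [452.5, 56.2, 54.0]
ee_rot: [0.002, 0.708, 0.707, 0.001]
force: [0.5, -0.2, -0.0]
grip_width: 0.58
grip_force: 25.8
```

```bash
python3 -m jog '[[-0.02,0,0,0,0,0,0.04],[-0.04,0,0,0,0,0,0.04],[-0.045,0,0,0,0,0,0.04],[-0.045,0,0,0,0,0,0.04],[-0.045,0,0,0,0,0,0.04]]' 25
python3 -m jog '[[-0.04,0,0,0,0,0,0.04],[-0.027,0,0,0,0,0,0.04],[-0.01,0,0.02,0,0,0,0.04],[0,0,0.02,0,0,0,0.04],[0,0,0.005,0,0,0,0.04]]' 25
python3 -m jog '[[0,0,0,0,0,0,0.04],[0,0,0,0,0,0,0.04]]' 25
```

```text
time_s: 19.25
eef_pos: [450.3, -138.7, 50.9]
ee_rot: [-0.001, 0.707, 0.707, -0.0]
force: [1.6, -0.8, -0.6]
grip_width: 0.579
grip_force: 25.8
time_s: 19.75
eef_pos: [449.5, -213.5, 4.3]
ee_rot: [-0.003, 0.707, 0.707, -0.0]
force: [-9.2, 2.4, 24.7]
grip_width: 0.575
grip_force: 27.7
time_s: 19.95
eef_pos: [451.1, -214.2, 6.9]
ee_rot: [-0.0, 0.707, 0.707, 0.0]
force: [1.0, 0.4, -0.7]
grip_width: 0.581
grip_force: 26.0
```

```bash
python3 -m jog '[[0,0,0,0,0,0,0.08],[0,0,0,0,0,0,0.08],[0,0,0,0,0,0,0.08],[0,0,-0.03,0,0,0,0.08],[0.02,0,-0.05,0,0,-0.14,0.08]]' 40
python3 -m jog '[[0,0,-0.04,0,0,-0.149,0.08],[0,0,0,0,0,-0.149,0.08],[0,0,0,0,0,-0.149,0.08],[0,0,0,0,0,-0.149,0.08],[0,0,0,0,0,-0.149,0.08]]'
python3 -m jog '[[0,0,0,0,0,-0.149,0.08],[0,0,0,0,0,-0.149,0.08],[0,0,0,0,0,-0.149,0.08],[0,0,0,0,0,-0.149,0.08],[0,0,0,0,0,-0.149,0.08]]'
python3 - <<'E'
from h import *
to(490,-15,120,1.628)
E
```

```text
time_s: 20.45
eef_pos: [449.9, -196.4, 82.8]
ee_rot: [-0.002, 0.656, 0.755, -0.0]
force: [0.6, 0.5, 0.7]
grip_width: 0.934
grip_force: 0.0
time_s: 20.95
eef_pos: [450.9, -196.0, 123.6]
ee_rot: [0.0, 0.333, 0.943, -0.0]
force: [0.1, 0.5, 0.6]
grip_width: 0.937
grip_force: 0.0
time_s: 21.45
eef_pos: [450.9, -196.0, 123.5]
ee_rot: [0.0, -0.033, 0.999, -0.0]
force: [0.8, 0.1, 0.1]
grip_width: 0.939
grip_force: 0.0
t 21.45 p [ 450.9 -196.   123.5] toolx [-0.998 -0.065 -0.   ] toolz [ 0. -0. -1.]
tool shift mm [-50.8 178.1   3.5]
cur yaw 1.636 rz tool 0.008 j6 -2.28
```

```bash
python3 -m jog '[[-0.01,0.04,0,0,0,0,0.06],[-0.01,0.045,0,0,0,0,0.06],[-0.01,0.045,0.02,0,0,0,0.06],[-0.01,0.035,0.03,0,0,0,0.06],[0,0.013,0.03,0,0,0,0.06]]'
python3 -m jog '[[0,0,0.02,0,0,0,0.06],[0,0,0.012,0,0,0.008,0.06],[0,0,0,0,0,0,0.06]]'
python3 - <<'E'
from h import *
to(555,-11,8,1.628)
im=eyes.capture("wrist"); c=im[60:360,120:400]; cv2.imwrite("pics/k.png",cv2.resize(c,(560,600))[:,:,::-1])
E
```

```text
time_s: 21.95
eef_pos: [480.8, -13.5, 43.0]
ee_rot: [0.001, -0.031, 1.0, -0.0]
force: [0.3, -0.6, 0.4]
grip_width: 0.7
grip_force: 0.0
time_s: 22.25
eef_pos: [479.7, -16.3, 10.6]
ee_rot: [-0.001, -0.025, 1.0, 0.0]
force: [0.6, -0.4, 0.2]
grip_width: 0.701
grip_force: 0.0
t 22.25 p [479.7 -16.3  10.6] toolx [-0.999 -0.05   0.002] toolz [-0.002  0.001 -1.   ]
tool shift mm [-75.4   1.5   2.5]
cur yaw 1.621 rz tool -0.007 j6 -1.9
```

View pics/k.png

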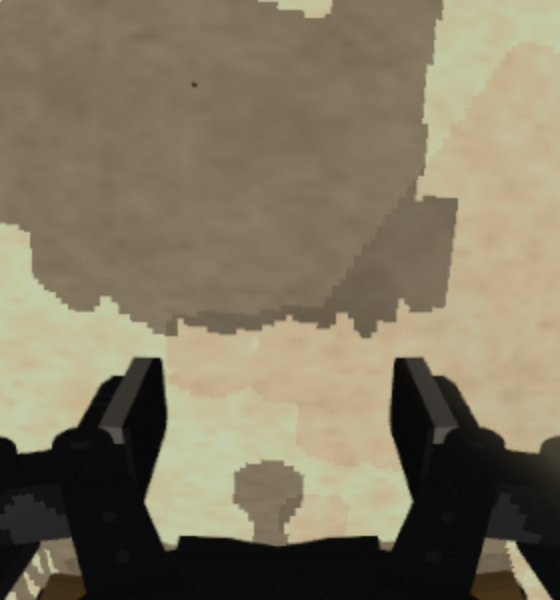

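The view shows the fingers astride the line of the knob, whose shadow is at (268,490). I'll move in, grip it and pull.

```bash
python3 -m jog '[[-0.03,0.0005,0,0,0,0,0.06],[-0.03,0.0005,0,0,0,0,0.06],[-0.013,0.0005,0,0,0,0,0.06],[0,0,0,0,0,0,0.06]]'
python3 -m jog '[[0,0,0,0,0,0,0.01],[0,0,0,0,0,0,0.01],[0,0,0,0,0,0,0.01],[0,0,0,0,0,0,0.01],[0,0,0,0,0,0,0.01]]' 40
```

```text
time_s: 22.7
eef_pos: [554.9, -11.5, 12.7]
ee_rot: [0.002, -0.026, 1.0, -0.0]
force: [-0.6, -0.3, 0.6]
grip_width: 0.697
grip_force: 0.0
time_s: 23.2
eef_pos: [552.6, -11.5, 12.1]
ee_rot: [-0.0, -0.026, 1.0, -0.0]
force: [-4.5, -3.3, 6.6]
grip_width: 0.282
grip_force: 39.3
```

```bash
python3 -m jog '[[0.01,0,0,0,0,0,0.01],[0.02,0,0,0,0,0,0.01],[0.02,0,0,0,0,0,0.01],[0.02,0,0,0,0,0,0.01],[0.02,0,0,0,0,0,0.01]]' 40
python3 -m jog '[[0.02,0,0,0,0,0,0.01],[0.015,0,0,0,0,0,0.01],[0.01,0,0,0,0,0,0.01],[0.003,0,0,0,0,0,0.01],[0,0,0,0,0,0,0.01]]' 40
```

```text
time_s: 23.7
eef_pos: [463.5, -16.5, 12.1]
ee_rot: [0.002, -0.026, 1.0, -0.001]
force: [2.1, -6.8, 0.7]
grip_width: 0.279
grip_force: 40.9
time_s: 24.2
eef_pos: [415.5, -19.2, 12.1]
ee_rot: [0.001, -0.026, 1.0, -0.001]
force: [0.0, -8.1, 1.4]
grip_width: 0.278
grip_force: 41.0
```

```bash
python3 -m jog '[[0,0,0,0,0,0,0.06],[0,0,0,0,0,0,0.06],[0,0,0,0,0,0,0.06],[0,0,-0.03,0,0,0,0.06],[0,0,-0.05,0,0,0,0.06]]' 40
python3 -m jog '[[0,0,-0.05,0,0,0,0.06],[0,0.04,-0.05,0,0,0,0.06],[0,0.045,-0.02,0,0,0,0.06],[0,0.045,0,0,0,0,0.06],[0,0.03,0,0,0,0,0.06]]'
python3 -m jog '[[0,0,0,0,0,0,0.06],[0,0,0,0,0,0,0.06]]'
python3 - <<'E'
from h import *
to(489,-6,60,1.628)
a=eyes.capture("top"); b=eyes.capture("scene")
c=cv2.resize(a[170:270,200:300],(400,400),interpolation=cv2.INTER_CUBIC); d=cv2.resize(b[140:240,220:320],(400,400),interpolation=cv2.INTER_CUBIC)
cv2.imwrite("pics/s.png",np.hstack([c,d])[:,:,::-1])
E
```

```text
time_s: 24.7
eef_pos: [413.5, -17.4, 90.6]
ee_rot: [-0.003, -0.026, 1.0, 0.001]
force: [0.1, 0.1, 0.0]
grip_width: 0.704
grip_force: 0.0
time_s: 25.2
eef_pos: [407.0, 135.4, 201.2]
ee_rot: [0.001, -0.026, 1.0, 0.0]
force: [0.3, -0.5, -0.7]
grip_width: 0.701
grip_force: 0.0
time_s: 25.4
eef_pos: [407.3, 133.3, 200.4]
ee_rot: [-0.0, -0.026, 1.0, -0.0]
force: [-0.9, 0.2, 0.0]
grip_width: 0.7
grip_force: 0.0
t 25.4 p [407.3 133.3 200.4] toolx [-0.999 -0.053  0.   ] toolz [-0. -0. -1.]
tool shift mm [ -74.3 -143.4  140.4]
cur yaw 1.624 rz tool -0.004 j6 -1.58
```

View pics/s.png

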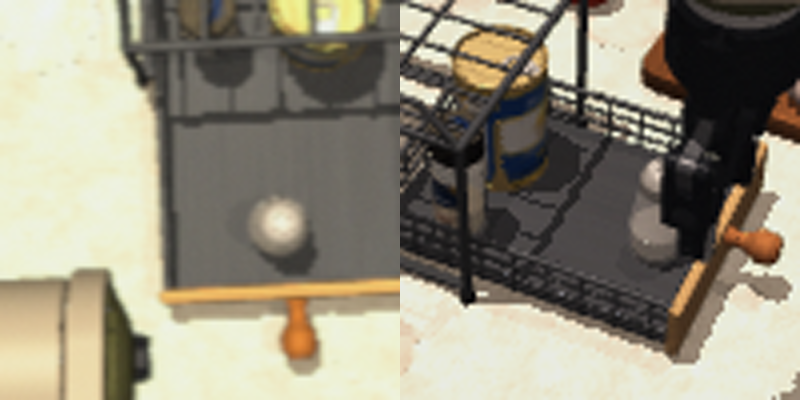

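The salt is standing in the pulled-out basket at (278,224) in the top crop, with the knob at (299,345).

```bash
python3 - <<'E'
from h import *
t=lambda x,y,z:pix("top",200+x/4-.375,170+y/4-.375,z)
print("salt",t(278,224,98),"body",t(279,225,80),"knob",t(299,345,46),"board",t(165,297,58),t(395,287,58))
x,y=t(278,224,98); to(x,y,45,1.624)
E
```

```text
salt [497.   -4.7] body [497.2  -5.4] knob [415.4 -19.9] board [447.7  73.5] [456.  -86.1]
t 25.5 p [407.6 132.3 200.4] toolx [-0.999 -0.05   0.   ] toolz [-0. -0. -1.]
tool shift mm [ -82.5 -141.3  155.4]
cur yaw 1.621 rz tool -0.003 j6 -1.58
```

```bash
python3 -m jog '[[-0.016,-0.028,0,0,0,0,0.07],[-0.026,-0.045,0,0,0,0,0.07],[-0.026,-0.045,0,0,0,0,0.07],[-0.013,-0.023,0.02,0,0,0,0.07],[0,0,0.04,0,0,0,0.07]]' 30
python3 -m jog '[[0,0,0.045,0,0,0,0.07],[0,0,0.035,0,0,0,0.07],[0,0,0.02,0,0,0,0.07],[0,0,0.01,0,0,0,0.07],[0,0,0,0,0,0,0.07]]' 30
python3 -m jog '[[0,0,0,0,0,0,0.03],[0,0,0,0,0,0,0.03],[0,0,0,0,0,0,0.03],[0,0,0,0,0,0,0.03]]' 30
```

```text
time_s: 26.0
eef_pos: [496.3, -4.8, 141.4]
ee_rot: [0.003, -0.023, 1.0, -0.001]
force: [0.1, 0.1, -1.2]
grip_width: 0.818
grip_force: 0.0
time_s: 26.5
eef_pos: [493.1, -1.0, 29.9]
ee_rot: [-0.001, -0.025, 1.0, 0.0]
force: [-0.3, 0.1, -0.0]
grip_width: 0.815
grip_force: 0.0
time_s: 26.9
eef_pos: [494.7, -0.8, 31.9]
ee_rot: [0.002, -0.026, 1.0, -0.001]
force: [0.8, -2.1, 6.4]
grip_width: 0.438
grip_force: 29.5
```

```bash
python3 -m jog '[[0,0,-0.01,0,0,0,0.03],[0,0,-0.025,0,0,0,0.03],[0,0,-0.03,0,0,0,0.03],[0,0.015,-0.02,0,0,0,0.03],[0,0.035,0,0,0,0,0.03]]' 35
python3 -m jog '[[0,0.045,0,0,0,0,0.03],[0,0.045,0,0,0,0,0.03],[0,0.045,0,0,0,0,0.03],[-0.003,0.04,0,0,0,0,0.03],[0,0.025,0,0,0,0,0.03]]' 35
python3 -m jog '[[0,0.008,0,0,0,0,0.03],[0,0,0,0,0,0,0.03],[0,0,0,0,0,0,0.03]]' 35
python3 - <<'E'
from h import *
to(485,257,29,1.624); 
E
```

```text
time_s: 27.4
eef_pos: [492.5, 48.7, 118.8]
ee_rot: [0.003, -0.024, 1.0, -0.001]
force: [-0.3, 0.1, -2.3]
grip_width: 0.436
grip_force: 34.4
time_s: 27.9
eef_pos: [482.9, 252.2, 116.1]
ee_rot: [-0.0, -0.027, 1.0, 0.0]
force: [-0.2, -0.3, -1.1]
grip_width: 0.437
grip_force: 34.4
time_s: 28.2
eef_pos: [483.3, 256.5, 115.7]
ee_rot: [-0.0, -0.025, 1.0, -0.0]
force: [-0.4, -0.2, -1.0]
grip_width: 0.436
grip_force: 34.4
t 28.2 p [483.3 256.5 115.7] toolx [-0.999 -0.051  0.   ] toolz [-0. -0. -1.]
tool shift mm [-1.7  0.4 86.7]
cur yaw 1.621 rz tool -0.003 j6 -1.35
```

```bash
python3 -m jog '[[-0.001,0,0.025,0,0,0,0.03],[-0.0007,0,0.03,0,0,0,0.03],[0,0,0.012,0,0,0,0.03],[0,0,0.006,0,0,0,0.03],[0,0,0,0,0,0,0.03]]' 35
python3 -m jog '[[0,0,0.004,0,0,0,0.03],[0,0,0.004,0,0,0,0.03],[0,0,0,0,0,0,0.03]]' 35
```

```text
time_s: 28.7
eef_pos: [485.2, 257.1, 42.7]
ee_rot: [-0.0, -0.025, 1.0, -0.0]
force: [-0.6, -0.1, -0.8]
grip_width: 0.434
grip_force: 34.5
time_s: 29.0
eef_pos: [484.9, 257.5, 34.5]
ee_rot: [-0.0, -0.026, 1.0, -0.0]
force: [0.4, 1.0, -1.1]
grip_width: 0.436
grip_force: 34.5
```

```bash
python3 -m jog '[[0,0,0.003,0,0,0,0.03],[0,0,0.002,0,0,0,0.03],[0,0,0,0,0,0,0.03]]' 35
python3 -m jog '[[0,0,0,0,0,0,0.06],[0,0,0,0,0,0,0.06],[0,0,0,0,0,0,0.06],[0,0,-0.02,0,0,0,0.06],[0,0,-0.04,0,0,0,0.06]]' 35
python3 -m jog '[[0,0,-0.05,0,0,0,0.06],[0,0,-0.03,0,0,0,0.06],[0.02,-0.03,0,0,0,0,0],[0.04,-0.04,0,0,0,0,0],[0.04,-0.04,0,0,0,0,0]]' 35
python3 - <<'E'
from h import *
to(375,-21,12,1.624)
a=eyes.capture("top"); b=eyes.capture("scene")
c=cv2.resize(a[190:290,120:220],(400,400),interpolation=cv2.INTER_CUBIC); d=cv2.resize(b[230:330,200:300],(400,400),interpolation=cv2.INTER_CUBIC)
cv2.imwrite("pics/st.png",np.hstack([c,d])[:,:,::-1])
E
```

```text
time_s: 29.3
eef_pos: [485.3, 257.6, 30.0]
ee_rot: [0.0, -0.026, 1.0, 0.0]
force: [0.0, -1.2, 4.4]
grip_width: 0.436
grip_force: 35.1
time_s: 29.8
eef_pos: [483.4, 257.0, 87.8]
ee_rot: [-0.003, -0.026, 1.0, -0.001]
force: [0.8, -0.0, 0.7]
grip_width: 0.703
grip_force: 0.0
time_s: 30.3
eef_pos: [398.3, 151.3, 169.3]
ee_rot: [0.0, -0.026, 1.0, -0.0]
force: [0.8, -1.8, 0.6]
grip_width: 0.197
grip_force: 0.0
t 30.3 p [398.3 151.3 169.3] toolx [-0.999 -0.052 -0.   ] toolz [ 0. -0. -1.]
tool shift mm [  32.2 -170.9  157.3]
cur yaw 1.623 rz tool -0.001 j6 -1.54
```

View pics/st.png

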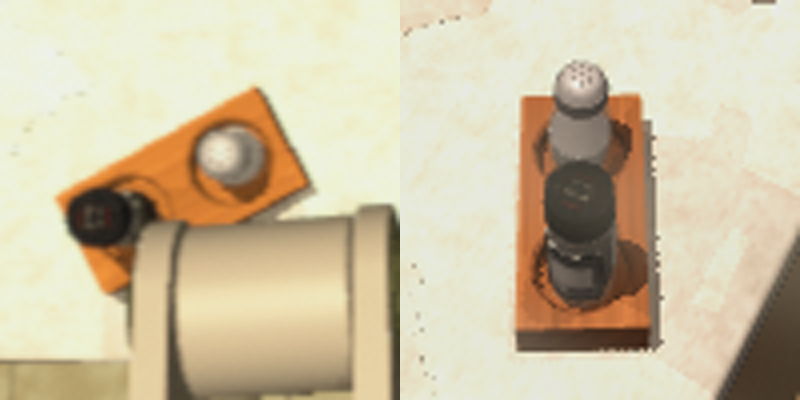

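The salt stands upright in the well and the pepper is in place. Next I'll push the basket home with shut fingers.

```bash
python3 -m jog '[[0.007,-0.04,0,0,0,0,0],[0.007,-0.045,0,0,0,0,0],[0.007,-0.045,0.02,0,0,0,0],[0.009,-0.035,0.04,0,0,0,0],[0,-0.006,0.045,0,0,0,0]]' 40
python3 -m jog '[[0,0,0.035,0,0,0,0],[0,0,0.017,0,0,0,0],[0,0,0,0,0,0,0]]'
python3 -m jog '[[-0.01,0,0,0,0,0,0],[-0.015,0,0,0,0,0,0],[-0.02,0,0,0,0,0,0],[-0.02,0,0,0,0,0,0],[-0.02,0,0,0,0,0,0]]'
```

```text
time_s: 30.9
eef_pos: [380.1, -20.3, 67.5]
ee_rot: [0.002, -0.024, 1.0, -0.001]
force: [1.8, 0.0, -0.8]
grip_width: -0.002
grip_force: 0.0
time_s: 31.2
eef_pos: [378.1, -17.1, 13.9]
ee_rot: [-0.002, -0.025, 1.0, 0.001]
force: [0.0, -0.5, 1.2]
grip_width: -0.002
grip_force: 0.0
time_s: 31.7
eef_pos: [465.5, -12.7, 16.7]
ee_rot: [0.001, -0.026, 1.0, -0.0]
force: [-1.7, -0.8, -0.5]
grip_width: 0.0
grip_force: 1.1
```

```bash
python3 -m jog '[[-0.015,0,0,0,0,0,0],[-0.02,0,0,0,0,0,0],[-0.015,0,0,0,0,0,0],[-0.006,0,0,0,0,0,0],[0,0,0,0,0,0,0]]'
python3 -m jog '[[-0.004,0,0,0,0,0,0],[-0.003,0,0,0,0,0,0]]'
python3 -m jog '[[-0.003,0,0,0,0,0,0],[-0.002,0,0,0,0,0,0]]'
```

```text
time_s: 32.2
eef_pos: [521.0, -10.1, 16.4]
ee_rot: [0.001, -0.026, 1.0, -0.0]
force: [-0.2, -0.1, 0.3]
grip_width: -0.002
grip_force: 0.0
time_s: 32.4
eef_pos: [526.5, -9.8, 15.7]
ee_rot: [-0.0, -0.026, 1.0, 0.0]
force: [-2.6, 0.4, 0.9]
grip_width: 0.005
grip_force: 0.8
time_s: 32.6
eef_pos: [531.3, -9.6, 15.4]
ee_rot: [-0.001, -0.026, 1.0, 0.0]
force: [-13.7, -2.2, 7.9]
grip_width: 0.001
grip_force: 6.4
```

```bash
python3 -m jog '[[-0.001,0,0,0,0,0,0],[0,0,0,0,0,0,0]]'
python3 -m jog '[[0.02,0,0,0,0,0,0],[0.04,0,-0.03,0,0,0,0.06],[0.0,0,-0.05,0,0,0,0.08],[0,0,-0.03,0,0,0,0.08],[0,0,0,0,0,0,0.08]]'
python3 - <<'E'
from h import *
to(451.1,-214.2,3,0)
a=eyes.capture("top"); np.save("pics/t2.npy",a)
# basket check: compare to initial picture around knob / board
o=np.load("pics/top0.npy"); x0,y0,x1,y1=228,188,312,215
d=np.abs(a.astype(int)-o).max(2)[y0:y1,x0:x1]; print("diff px",(d>40).sum(), d.size)
def kn(i):
    h=cv2.cvtColor(i,cv2.COLOR_RGB2HSV)[196:214,260:285]; m=(h[...,1]>150)&(h[...,0]<20); ys,xs=np.nonzero(m); return m.sum(),ys.max()+196 if m.any() else None,(ys.mean()+196).round(2) if m.any() else None
print(kn(o),kn(a))
E
```

```text
time_s: 32.8
eef_pos: [531.2, -9.6, 15.4]
ee_rot: [-0.002, -0.026, 1.0, 0.0]
force: [-9.4, -1.2, 7.6]
grip_width: 0.0
grip_force: 4.6
time_s: 33.3
eef_pos: [474.9, -13.2, 129.5]
ee_rot: [0.004, -0.026, 1.0, -0.001]
force: [-0.0, 0.2, -0.4]
grip_width: 0.678
grip_force: 0.0
t 33.3 p [474.9 -13.2 129.5] toolx [-0.999 -0.051 -0.008] toolz [ 0.008 -0.002 -1.   ]
tool shift mm [  35.1 -199.1  126.7]
cur yaw 1.622 rz tool -1.52 j6 -1.9
diff px 348 2268
(np.int64(77), np.int64(209), np.float64(203.04)) (np.int64(66), np.int64(208), np.float64(202.15))
```

```bash
python3 -m jog '[[0,0,-0.03,0,0,0.147,0.08],[0,0,-0.02,0,0,0.147,0.08],[0,0,0,0,0,0.147,0.08],[0,0,0,0,0,0.147,0.08],[0,0,0,0,0,0.147,0.08]]' 25
python3 -m jog '[[0,0,0,0,0,0.147,0.08],[0,0,0,0,0,0.147,0.08],[0,0,0,0,0,0.147,0.08],[0,0,0,0,0,0.147,0.08],[0,0,0,0,0,0.147,0.08]]'
python3 -m jog '[[0,0,0,0,0,0.147,0.08],[0,0,0,0,0,0.0,0.08]]'
python3 - <<'E'
from h import *
to(451.1,-214.2,4,0)
E
```

```text
time_s: 33.85
eef_pos: [472.4, -12.5, 174.1]
ee_rot: [-0.001, 0.338, 0.941, -0.0]
force: [0.4, -0.3, 0.1]
grip_width: 0.934
grip_force: 0.0
time_s: 34.35
eef_pos: [472.4, -12.5, 174.0]
ee_rot: [-0.001, 0.654, 0.757, -0.0]
force: [-0.3, -0.9, 0.3]
grip_width: 0.94
grip_force: 0.0
time_s: 34.55
eef_pos: [472.4, -12.5, 174.1]
ee_rot: [-0.001, 0.706, 0.708, -0.001]
force: [-1.1, -0.6, 0.7]
grip_width: 0.938
grip_force: 0.0
t 34.55 p [472.4 -12.5 174.1] toolx [-0.004  1.     0.001] toolz [-0.002  0.001 -1.   ]
tool shift mm [-201.7  -21.7  170. ]
cur yaw 0.004 rz tool 0.004 j6 -0.28
```

```bash
python3 -m jog '[[-0.02,-0.003,0,0,0,0.004,0.08],[-0.04,-0.004,0,0,0,0,0.08],[-0.045,-0.005,0,0,0,0,0.08],[-0.045,-0.005,0,0,0,0,0.08],[-0.04,-0.005,0,0,0,0,0.08]]' 25
python3 - <<'E'
from h import *
o=np.load("pics/top0.npy").astype(int); a=np.load("pics/t2.npy").astype(int)
m=(np.abs(a-o).max(2)>50).astype(np.uint8)
n,l,st,ce=cv2.connectedComponentsWithStats(m)
for i in range(1,n):
    if st[i,4]>40: print(st[i].tolist(),ce[i].round(1), a[l==i].mean(0).round(), pix("top",*ce[i],50))
E
```

```text
time_s: 35.05
eef_pos: [450.4, -204.5, 174.6]
ee_rot: [-0.001, 0.705, 0.709, -0.0]
force: [0.7, 0.7, -0.3]
grip_width: 0.937
grip_force: 0.0
[265, 170, 8, 9, 46] [268.8 173.9] [95. 93. 86.] [646.3  -3.1]
[220, 202, 98, 109, 4112] [272.8 248.9] [186. 168. 133.] [434.7 -15.2]
[169, 222, 19, 19, 248] [178.6 230.1] [161. 137. 110.] [484.7 250.2]
[364, 228, 35, 35, 790] [381.5 245. ] [188. 177. 158.] [ 448.3 -316.7]
[335, 235, 19, 20, 286] [344.1 244.1] [195. 159. 132.] [ 449.8 -213.5]
[402, 234, 25, 23, 349] [412.4 244.3] [118.  87.  53.] [ 450.9 -401.7]
[276, 283, 11, 23, 101] [279.6 295.6] [129. 114.  88.] [307.1 -34.6]
[225, 302, 52, 13, 440] [250.4 308.1] [196. 173. 135.] [272.7  45.3]
[209, 312, 11, 30, 77] [214.5 328.3] [133. 118.  92.] [217.1 143.4]
[243, 314, 32, 42, 769] [255.9 332. ] [193. 171. 133.] [209.   29.6]
[308, 322, 63, 22, 929] [334.9 332. ] [190. 172. 121.] [ 212.  -185.2]
[269, 324, 55, 60, 2027] [296.5 357.6] [169. 168. 160.] [143.1 -80.9]
[113, 330, 150, 54, 1855] [190.3 370.4] [146. 129.  99.] [105.2 206.9]
[203, 343, 8, 18, 47] [206.7 351.6] [136. 120.  93.] [155.2 163.2]
[320, 343, 33, 41, 290] [333.4 355.3] [175. 158. 110.] [ 150.7 -180.5]
[500, 353, 12, 7, 51] [505.3 356.7] [98. 89. 73.] [ 154.1 -638.8]
[236, 363, 45, 21, 445] [260.3 376.4] [124. 111.  83.] [92.9 16.8]
[459, 369, 9, 12, 71] [463.7 375.2] [118. 111.  94.] [ 104.6 -526.5]
[477, 377, 35, 7, 203] [494.4 380.5] [97. 87. 72.] [  92.5 -606.6]
```

```bash
python3 -m jog '[[-0.008,0.0005,0.03,0,0,0,0.08],[0,0,0.045,0,0,0,0.08],[0,0,0.045,0,0,0,0.08],[0,0,0.03,0,0,0,0.08],[0,0,0.014,0,0,0,0.08]]' 25
python3 -m jog '[[0,0,0,0,0,0,0.08],[0,0,0,0,0,0,0.08]]'
```

```text
time_s: 35.55
eef_pos: [449.9, -209.4, 7.8]
ee_rot: [-0.003, 0.705, 0.709, -0.0]
force: [1.2, 0.2, 1.0]
grip_width: 0.935
grip_force: 0.0
time_s: 35.75
eef_pos: [451.6, -210.7, 11.5]
ee_rot: [-0.0, 0.706, 0.708, -0.0]
force: [0.7, -0.1, 0.5]
grip_width: 0.936
grip_force: 0.0
```

```bash
python3 -m jog '[[-0.0035,-0.0005,0.006,0,0,0,0.08],[0,0,0,0,0,0,0.08],[0,0,0,0,0,0,0.04],[0,0,0,0,0,0,0.04],[0,0,0,0,0,0,0.04]]' 25
python3 -m jog '[[0,0,0,0,0,0,0.04],[0,0,0,0,0,0,0.04]]'
python3 -m jog '[[0,0,-0.02,0,0,0,0.04],[0,0,-0.03,0,0,0,0.04],[0.025,0,0,0,0,0,0.04],[0.045,0,0,0,0,0,0.04],[0.045,0,0,0,0,0,0.04]]'
python3 -m jog '[[0.045,0,0,0,0,0,0.04],[0.045,0,0,0,0,0,0.04],[0.04,0,0,0,0,0,0.04],[0.03,0,0,0,0,0,0.04],[0.012,0,0,0,0,0,0.04]]'
python3 -m jog '[[0,0,0.02,0,0,0,0.04],[0,0,0.025,0,0,0,0.04],[0,0,0,0,0,0,0.04],[0,0,0,0,0,0,0.04]]'
```

```text
time_s: 36.25
eef_pos: [451.3, -214.3, 6.1]
ee_rot: [0.0, 0.707, 0.708, 0.0]
force: [-1.7, 0.6, 4.8]
grip_width: 0.581
grip_force: 24.8
time_s: 36.45
eef_pos: [451.3, -214.3, 6.1]
ee_rot: [0.0, 0.707, 0.708, 0.0]
force: [-0.7, 1.0, 3.7]
grip_width: 0.573
grip_force: 24.8
time_s: 36.95
eef_pos: [450.8, -98.2, 55.8]
ee_rot: [0.0, 0.707, 0.707, 0.0]
force: [0.5, 0.6, -1.3]
grip_width: 0.572
grip_force: 25.8
time_s: 37.45
eef_pos: [450.4, 75.0, 55.7]
ee_rot: [0.0, 0.706, 0.708, 0.0]
force: [0.0, -0.5, -0.1]
grip_width: 0.577
grip_force: 25.8
time_s: 37.85
eef_pos: [451.0, 72.4, 10.9]
ee_rot: [-0.0, 0.707, 0.707, -0.0]
force: [-0.7, 0.1, -0.2]
grip_width: 0.573
grip_force: 25.8
```

```bash
python3 -m jog '[[0.005,0,0.01,0,0,0,0.04],[0,0,0.01,0,0,0,0.04],[0,0,0,0,0,0,0.04],[0,0,0,0,0,0,0.04]]'
python3 -m jog '[[0,0,0.003,0,0,0,0.04],[0,0,0.003,0,0,0,0.04],[0,0,0,0,0,0,0.04]]'
```

```text
time_s: 38.25
eef_pos: [450.7, 77.8, -9.6]
ee_rot: [-0.0, 0.707, 0.707, -0.0]
force: [0.0, 1.3, -0.0]
grip_width: 0.579
grip_force: 25.8
time_s: 38.55
eef_pos: [450.7, 77.8, -15.8]
ee_rot: [-0.0, 0.707, 0.707, -0.0]
force: [-0.2, -0.7, -0.1]
grip_width: 0.579
grip_force: 25.8
```

```bash
python3 -m jog '[[0,0,0.0015,0,0,0,0.04],[0,0,0,0,0,0,0.04]]'
python3 -m jog '[[0,0,0,0,0,0,0.06],[0,0,0,0,0,0,0.07],[0,0,0,0,0,0,0.07],[0,0,-0.03,0,0,0,0.08],[0,0,-0.05,0,0,0,0.085]]' 50
python3 -m jog '[[0,0,-0.05,0,0,0,0.085],[-0.02,0,-0.05,0,0,0,0.085],[-0.045,0,-0.025,0,0,0,0.085],[-0.045,0,0,0,0,0,0.085],[-0.045,0,0,0,0,0,0.085]]'
python3 -m jog '[[-0.045,0,0,0,0,0,0.085],[-0.045,0,0,0,0,0,0.085],[-0.045,0,0,0,0,0,0.085],[-0.045,0.001,0,0,0,0,0.085],[-0.035,0.001,0,0,0,0,0.085]]'
python3 -m jog '[[-0.018,0,0,0,0,0,0.085],[0,0,0,0,0,0,0.085],[0,0,0,0,0,0,0.085]]'
```

```text
time_s: 38.75
eef_pos: [450.8, 77.8, -16.1]
ee_rot: [0.0, 0.707, 0.708, -0.0]
force: [-5.4, -1.2, 14.6]
grip_width: 0.58
grip_force: 26.6
time_s: 39.25
eef_pos: [448.9, 77.9, 61.9]
ee_rot: [-0.002, 0.707, 0.707, -0.002]
force: [0.5, -1.0, 0.4]
grip_width: 0.994
grip_force: 0.0
time_s: 39.75
eef_pos: [450.9, -76.0, 184.5]
ee_rot: [0.001, 0.706, 0.708, 0.0]
force: [2.1, 0.5, -0.2]
grip_width: 0.996
grip_force: 0.0
time_s: 40.25
eef_pos: [452.6, -291.9, 183.4]
ee_rot: [-0.0, 0.707, 0.707, -0.0]
force: [0.7, 0.9, 0.0]
grip_width: 0.998
grip_force: 0.0
time_s: 40.55
eef_pos: [453.0, -306.9, 183.3]
ee_rot: [-0.0, 0.707, 0.707, 0.0]
force: [0.9, 0.8, -0.1]
grip_width: 0.996
grip_force: 0.0
```

```bash
python3 -m jog '[[-0.003,0,0.03,0,0,0,0.085],[0,0,0.04,0,0,0,0.085],[0,0,0.026,0,0,0,0.085],[0,0,0.01,0,0,0,0.085],[0,0,0,0,0,0,0.085]]' 50
python3 -m jog '[[0,0,0,0,0,0,0.06],[0,0,0,0,0,0,0.06],[0,0,0,0,0,0,0.06],[0,0,0,0,0,0,0.06]]'
python3 -m jog '[[0,0,-0.02,0,0,0,0.06],[0,0,-0.02,0,0,0,0.06],[0.025,0,0,0,0,0,0.06],[0.045,0,0,0,0,0,0.06],[0.045,0,0,0,0,0,0.06]]'
python3 -m jog '[[0.045,0,0,0,0,0,0.06],[0.045,0,0,0,0,0,0.06],[0.045,0,0,0,0,0,0.06],[0.03,0,0,0,0,0,0.06],[0.012,0,0,0,0,0,0.06]]'
python3 -m jog '[[0,0,0.025,0,0,0,0.06],[0,0,0.025,0,0,0,0.06],[0,0,0,0,0,0,0.06],[0,0,0,0,0,0,0.06]]'
```

```text
time_s: 41.05
eef_pos: [453.1, -309.3, 77.2]
ee_rot: [-0.001, 0.706, 0.708, 0.0]
force: [-0.4, -0.4, 1.2]
grip_width: 0.992
grip_force: 0.0
time_s: 41.45
eef_pos: [453.8, -311.2, 79.9]
ee_rot: [0.002, 0.707, 0.707, -0.0]
force: [-1.7, 1.3, 6.9]
grip_width: 0.735
grip_force: 54.0
time_s: 41.95
eef_pos: [452.9, -194.4, 118.5]
ee_rot: [0.001, 0.707, 0.707, 0.0]
force: [0.6, 0.1, -3.4]
grip_width: 0.736
grip_force: 56.6
time_s: 42.45
eef_pos: [452.7, -16.0, 118.5]
ee_rot: [0.0, 0.706, 0.708, 0.0]
force: [-0.0, 0.2, -2.7]
grip_width: 0.733
grip_force: 56.6
time_s: 42.85
eef_pos: [453.3, -18.9, 68.5]
ee_rot: [0.0, 0.707, 0.707, 0.0]
force: [-0.9, -1.4, -2.9]
grip_width: 0.736
grip_force: 56.8
```

```bash
python3 -m jog '[[0.0024,-0.0008,0.006,0,0,0,0.06],[0,0,0.003,0,0,0,0.06],[0,0,0,0,0,0,0.06],[0,0,0,0,0,0,0.06]]'
python3 -m jog '[[0,0,0.0015,0,0,0,0.06],[0,0,0,0,0,0,0.06]]'
```

```text
time_s: 43.25
eef_pos: [452.2, -16.1, 58.9]
ee_rot: [0.0, 0.707, 0.707, 0.0]
force: [0.1, -0.5, -2.2]
grip_width: 0.733
grip_force: 56.9
time_s: 43.45
eef_pos: [452.4, -16.2, 57.8]
ee_rot: [0.0, 0.707, 0.707, 0.0]
force: [-1.7, -1.3, 4.7]
grip_width: 0.737
grip_force: 57.7
```

```bash
python3 -m jog '[[0,0,0,0,0,0,0.085],[0,0,0,0,0,0,0.085],[0,0,0,0,0,0,0.085],[0,0,-0.03,0,0,0,0.085],[0,0,-0.05,0,0,0,0.085]]' 40
python3 -m jog '[[-0.01,0,-0.05,0,0,0,0.085],[-0.03,0.001,0,0,0,0,0.085],[-0.045,0.001,0,0,0,0,0.085],[-0.045,0.001,0,0,0,0,0.085],[-0.045,0.001,0,0,0,0,0.085]]'
python3 -m jog '[[-0.045,0.001,0,0,0,0,0.085],[-0.045,0.001,0,0,0,0,0.085],[-0.045,0.001,0,0,0,0,0.085],[-0.045,0,0,0,0,0,0.085],[-0.02,0,0,0,0,0,0.085]]'
python3 -m jog '[[-0.005,0,0,0,0,0,0.085],[0,0,0,0,0,0,0.085],[0,0,0,0,0,0,0.085]]'
```

```text
time_s: 43.95
eef_pos: [450.5, -15.6, 136.2]
ee_rot: [-0.003, 0.707, 0.707, -0.001]
force: [0.2, -0.4, -0.3]
grip_width: 0.995
grip_force: 0.0
time_s: 44.45
eef_pos: [456.0, -192.6, 186.4]
ee_rot: [0.0, 0.707, 0.708, 0.0]
force: [0.5, 0.7, 0.1]
grip_width: 0.994
grip_force: 0.0
time_s: 44.95
eef_pos: [458.6, -394.2, 185.5]
ee_rot: [-0.0, 0.708, 0.707, -0.0]
force: [0.4, 1.3, -1.0]
grip_width: 0.997
grip_force: 0.0
time_s: 45.25
eef_pos: [459.7, -394.7, 186.3]
ee_rot: [-0.0, 0.706, 0.708, 0.0]
force: [-0.4, -0.1, -0.1]
grip_width: 0.995
grip_force: 0.0
```

```bash
python3 -m jog '[[-0.0045,0,0.03,0,0,0.001,0.085],[0,0,0.04,0,0,0,0.085],[0,0,0.028,0,0,0,0.085],[0,0,0.01,0,0,0,0.085],[0,0,0,0,0,0,0.085]]' 40
python3 -m jog '[[0,0,0,0,0,0,0.03],[0,0,0,0,0,0,0.03],[0,0,0,0,0,0,0.03],[0,0,0,0,0,0,0.03],[0,0,0,0,0,0,0.03]]'
python3 -m jog '[[0,0,0,0,0,0,0.03],[0,0,-0.02,0,0,0,0.03],[0,0,-0.02,0,0,0,0.03],[0.025,0,0,0,0,0,0.03],[0.045,0,0,0,0,0,0.03]]'
python3 -m jog '[[0.045,0,0,0,0,0,0.03],[0.045,0,0,0,0,0,0.03],[0.045,0,0,0,0,0,0.03],[0.045,0,0,0,0,0,0.03],[0.025,0,0,0,0,0,0.03]]'
python3 -m jog '[[0.01,0,0.02,0,0,0,0.03],[0,0,0.025,0,0,0,0.03],[0,0,0,0,0,0,0.03],[0,0,0,0,0,0,0.03]]'
```

```text
time_s: 45.75
eef_pos: [459.5, -399.3, 77.8]
ee_rot: [-0.001, 0.707, 0.707, 0.0]
force: [0.2, 0.5, 1.0]
grip_width: 0.993
grip_force: 0.0
time_s: 46.25
eef_pos: [459.8, -400.9, 79.6]
ee_rot: [0.001, 0.707, 0.707, -0.0]
force: [-1.0, 0.8, 5.6]
grip_width: 0.467
grip_force: 40.2
time_s: 46.75
eef_pos: [459.3, -331.4, 118.6]
ee_rot: [0.001, 0.708, 0.706, -0.0]
force: [1.5, 0.0, -1.4]
grip_width: 0.46
grip_force: 40.5
time_s: 47.25
eef_pos: [459.0, -122.5, 118.5]
ee_rot: [-0.0, 0.707, 0.708, 0.0]
force: [0.1, -1.4, -0.4]
grip_width: 0.46
grip_force: 40.5
time_s: 47.65
eef_pos: [459.6, -115.6, 73.8]
ee_rot: [0.0, 0.707, 0.707, 0.0]
force: [0.1, -0.7, -0.9]
grip_width: 0.462
grip_force: 40.7
```

```bash
python3 -m jog '[[-0.0006,0.0002,0.01,0,0,0,0.03],[0,0,0.004,0,0,0,0.03],[0,0,0,0,0,0,0.03],[0,0,0,0,0,0,0.03]]'
python3 -m jog '[[0,0,0.0015,0,0,0,0.03],[0,0,0,0,0,0,0.03]]'
python3 -m jog '[[0,0,0.001,0,0,0,0.03],[0,0,0,0,0,0,0.03]]'
```

```text
time_s: 48.05
eef_pos: [459.7, -116.1, 59.3]
ee_rot: [0.0, 0.707, 0.707, 0.0]
force: [0.5, -0.6, -1.4]
grip_width: 0.462
grip_force: 40.7
time_s: 48.25
eef_pos: [459.6, -116.0, 57.7]
ee_rot: [0.0, 0.707, 0.707, 0.0]
force: [0.2, -0.3, -1.2]
grip_width: 0.46
grip_force: 40.7
time_s: 48.45
eef_pos: [459.8, -116.1, 57.4]
ee_rot: [0.0, 0.707, 0.707, -0.0]
force: [-2.8, 0.6, 7.5]
grip_width: 0.461
grip_force: 41.7
```

Contact. I'll release, retreat out of the top camera's view, and compare with the initial pictures.

```bash
python3 -m jog '[[0,0,0,0,0,0,0.08],[0,0,0,0,0,0,0.08],[0,0,0,0,0,0,0.08],[0,0,-0.03,0,0,0,0.08],[0,0,-0.05,0,0,0,0.08]]'
python3 -m jog '[[0,0,-0.05,0,0,0,0.08],[-0.03,-0.01,-0.02,0,0,0,0.08],[-0.045,-0.02,0,0,0,0,0.08],[-0.045,-0.02,0,0,0,0,0.08],[-0.045,-0.02,0,0,0,0,0.08]]'
python3 -m jog '[[-0.045,-0.03,0,0,0,0,0.08],[-0.045,-0.03,0,0,0,0,0.08],[-0.045,-0.03,0,0,0,0,0.08],[0,0,0,0,0,0,0.08],[0,0,0,0,0,0,0.08]]'
python3 - <<'E'
from h import *
a=eyes.capture("top"); b=eyes.capture("scene"); o=np.load("pics/top0.npy"); ob=np.load("pics/scene0.npy")
for nm,x0,y0,x1,y1 in(("jam",258,226,291,262),("spice",299,230,320,252),("garlic",230,231,253,255),("knob",262,195,280,212)):
    t=o[y0:y1,x0:x1]; r=cv2.matchTemplate(a[y0-8:y1+8,x0-8:x1+8],t,cv2.TM_CCOEFF_NORMED); _,v,_,l=cv2.minMaxLoc(r); print(nm,round(v,3),np.array(l)-8)
for nm,x0,y0,x1,y1 in(("jam",285,178,315,216),("spice",303,157,320,190),("garlic",275,215,298,238),("knob",258,181,275,193)):
    t=ob[y0:y1,x0:x1]; r=cv2.matchTemplate(b[y0-8:y1+8,x0-8:x1+8],t,cv2.TM_CCOEFF_NORMED); _,v,_,l=cv2.minMaxLoc(r); print("sc",nm,round(v,3),np.array(l)-8)
c=cv2.resize(a[155:275,130:330],(666,400),interpolation=cv2.INTER_CUBIC)
cv2.imwrite("pics/fin.png",c[:,:,::-1])
E
```

```text
time_s: 48.95
eef_pos: [458.1, -115.2, 135.5]
ee_rot: [-0.003, 0.707, 0.707, -0.001]
force: [1.1, 0.6, 0.5]
grip_width: 0.937
grip_force: 0.0
time_s: 49.45
eef_pos: [388.6, -282.4, 206.9]
ee_rot: [0.0, 0.707, 0.707, 0.0]
force: [0.5, -1.4, -0.5]
grip_width: 0.936
grip_force: 0.0
time_s: 49.95
eef_pos: [305.8, -406.2, 206.3]
ee_rot: [-0.0, 0.708, 0.706, 0.0]
force: [0.5, -0.7, 0.7]
grip_width: 0.938
grip_force: 0.0
jam 0.974 [0 1]
spice 0.986 [0 0]
garlic 0.947 [0 1]
knob 1.0 [0 0]
sc jam 0.968 [0 0]
sc spice 0.984 [0 0]
sc garlic 0.917 [0 0]
sc knob 1.0 [0 0]
```

View pics/fin.png

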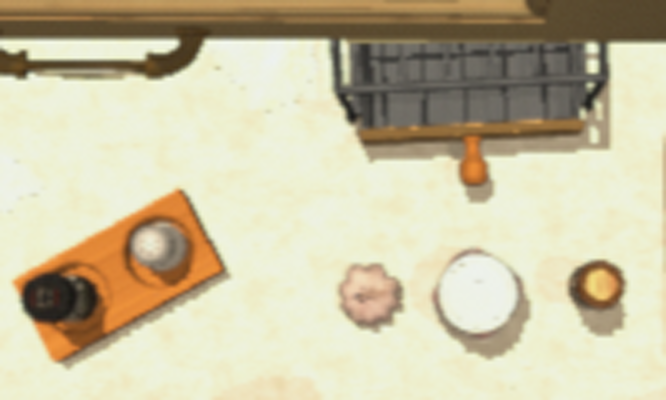

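The final view shows everything in place. I'll check the shifts at sub-pixel level before handing in.

```bash
python3 - <<'E'
from h import *
for cam,B in(("top",{"jam":(258,226,291,262,99),"spice":(299,230,320,252,105),"garlic":(230,231,253,255,30)}),("scene",{"jam":(285,178,315,216,60),"spice":(303,157,320,190,60),"garlic":(275,215,298,238,27)})):
    a=eyes.capture(cam); o=np.load(f"pics/{cam}0.npy"); up=lambda i:cv2.resize(i,None,fx=8,fy=8,interpolation=cv2.INTER_CUBIC)
    for n,(x0,y0,x1,y1,z) in B.items():
        r=cv2.matchTemplate(up(a[y0-4:y1+4,x0-4:x1+4]),up(o[y0:y1,x0:x1]),cv2.TM_CCOEFF_NORMED); _,v,_,l=cv2.minMaxLoc(r)
        d=np.array(l)/8-4; m=np.array([(x0+x1)/2,(y0+y1)/2]); print(cam,n,d,"world shift",pix(cam,*(m+d),z)-pix(cam,*m,z))
E
```

```text
top jam [-0.25  0.75] world shift [-2.   0.6]
top spice [-0.125  0.25 ] world shift [-0.7  0.3]
top garlic [-0.25  0.5 ] world shift [-1.4  0.7]
scene jam [0.5   0.375] world shift [-1.9  0.6]
scene spice [0.25  0.125] world shift [-0.9  0.1]
scene garlic [0.25  0.375] world shift [-1.2  0.9]
```

All three are within about 2 mm of where they started, so I'll hand in.

```bash
python3 -c "
from rig import finish_job
print(finish_job())"
```

```text
the job is handed in; nothing more can be done
None
```

The job is done and handed in at about 50 s: the salt stands upright in the well beside the pepper, the basket is fully home, and the jam, spice jar and garlic are back within about 2 mm of where they stood.

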